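Load the bait station and set the mouse trap

ROBOT

A 6-joint arm with a two-finger parallel gripper is mounted at the origin on a cart in front of the work surface, level with it; the furniture and walls round the work are solid. World frame = base frame: x ahead of the robot, y to its left, z up, the work surface at z = 0. Lengths are in m, angles in rad, forces in N, time in s.
With the tool pointing down it reaches from about 0.3 to 0.85 m from the base axis. Payload 5.4 kg.
Tool frame: the origin (TCP) lies midway between the tips of the shut fingers; the grasp point (between the pads) lies bot.pinch_z behind it (bot.pinch_z is the distance from the TCP to the grasp point, in m); z points along the fingers, y is the line along which they close (so a half turn about z gives the same grasp; the last joint's range is limited). The gripper opens to 85 mm and grips with 20 to 120 N. Pads are 22 mm wide; open, the fingers measure 114 mm over their backs; the gripper's body (76 mm by 85 mm) begins 54 mm behind the grasp point. The pads swing forward as they close: fully open they stand 13 mm farther back than shut.
Start: joints at [0.994, 0.158, 1.597, -0, 1.386, -0.21], TCP at [0.206, 0.537, 0.207] pointing down, gripper open.
Joint ranges: [-2.91, 2.91], [-0.94, 2.29], [0.18, 2.7], [-1.29, 4.43], [0.17, 2.64], [-3, 3]. Speed limits (rad/s): [2.57, 2.57, 3.14, 3.14, 3.14, 3.14].

INTERFACE

Orientations are given as a rotation vector (axis times angle).
In Python, from station import bot gives the robot as it stands. The module is installed in compiled form; this text tells all that it offers.
- The arm moves only by the shell command python3 -m jog 'ROWS' [OPENING] [FORCE]. ROWS is JSON, a list that holds one entry, the list of rows, each a list of 6 numbers: the shift along the tool's x, y, z in units of 50 mm (1.0 is 50 mm), then the turn, a rotation vector about the tool's x, y, z in units of 8 degrees (1.0 is 8 degrees). A call has 1 to 20 rows; each row shifts and turns the commanded pose from where the row before left it, along the tool's axes as they then stand; what a row does not reach is not made up. A row lasts 1/10 s, in which the tool goes at most 50 mm and 8.59 degrees, less where a joint would pass 70% of its speed; a pose out of reach is approached as far as the arm can. A call is refused whole if a number of a shift passes 1 or a number of a turn 1, either way. A call with a gripper value outside its range is refused whole. OPENING is the opening, from -1 (shut) to 1 (fully open), so that 0 is half open, set as the call begins (- or left out, the last holds). The fingers move at their own pace and stop on an object; FORCE is the grip in N (left out, the last holds). Time passes only in rows, so rows that do not move let the fingers close. It gives the time, the measured TCP pose, the force, the opening and the grip force at its end, in the units of the state.
- bot.observe(): the state, without advancing time (a new reading comes with each control period).
- bot.grab_frame(name): name is "scene" or "top" or "wrist"; returns (picture, depth): 384x512x3 uint8, red, green, blue; 384x512 float32, m along the optical axis (not along the pixel's ray), 0 where there is no reading.
- bot.camera_model(name): a dict with "fx", "fy", "cx", "cy" (pixels), "rvec" (rotation vector, rad) and "tvec" (3), from world to camera coordinates, as OpenCV has them. Camera axes: x right, y down, z forward; pixel columns grow to the right and rows downward; lengths in m; the calibration is good to about 2 mm. A picture is of the moment at which its call begins: read the wrist's pose just before it. camera_model takes no time and is no camera call; for the wrist camera it gives the pose at the moment of the call.
- bot.sign_off(): hands the job in; it is judged then, once.
The state is a dict: "t": time; "joint_pos": joint angles; "dq": joint speeds; "effort": joint torques, N m; "tcp_pos": TCP position; "eef_rot": TCP orientation; "force": force on the tool from outside, world axes, zero at the start; "torque": the same for the moment, N m; "gripper_width": opening from 0.0 (shut) to 1.0 (fully open); "gripper_force": force on a finger pad.
Only numpy, scipy, OpenCV 4.12 (cv2) and the standard library are available. Lean on these libraries where they do the work, as an engineer would, in place of code of your own. Each camera call takes 0.05 s, during which the arm holds its last target. There are 200 camera calls.

TASK

Get the worktop ready against mice for the night. Lay every green bait bar flat in the white bait station, the short bars in the narrower row and the long bars in the wider row; put the cheese in the dish of the trap while the trap is still sprung, and only then draw the trap's yellow bar back until the red catch hooks over it, and let go so that the trap stays set. Leave the steel tumbler standing where it is.

Things in the scene. Friction and masses are not known exactly. Their poses are not given: they have to be found in the camera images.
- trap_hinge (a point): Middle of the snap trap's hinge axle, 26 mm above the worktop; the trap is fixed. Trap axes: z up, y along the axle, x from the set-bar end toward the dish. Grey base 190 mm along x (-82 to +108 mm), 108 mm wide, 12 mm thick. Sprung, a toothed jaw lies flat on the +x side to x 42 mm; it lifts as the bar goes back.
- set_bar (a point): Middle of the yellow set bar, 9 mm round, parallel to the axle (y -54 to +35 mm), at the end of the sprung arm (two rods at y +-31 mm, nothing between), 70 mm from the axle. Sprung, it stands 18 mm to -x of the axle and 68 mm above it. Draw it back and down (to -x) in a circle about the axle: 4 N at first, 8 N at the end. The point turns with the arm.
- trap_arm (a joint): Arm angle, rad: 0 sprung, grows as the bar is drawn back and down. The bar pushes the catch aside by itself from about 0.7; the catch drops over it at about 1.17; stop at 1.19. Let go then, the arm rises to 1.10 and hangs on the catch (bar 68 mm to -x of the axle, 15 mm above it). Let go earlier, it snaps back to 0.
- trap_catch (a joint): Angle of the red catch, which stands at the -y end of the bar's path (trap frame: y -57 to -43, x -73 to -48 mm, top 64 mm above the worktop): 0 at rest or hooked, positive when pushed aside, at most 0.5 rad; a weak spring returns it.
- trigger (a point): Top of the red trigger tongue of the catch, 28 x 14 mm, 29 mm above the worktop, beside the arm (y -50 mm in the trap frame, x -29 mm). With the trap set, about 2 N down on it lets the arm fly. Do not touch it.
- trap_dish (a point): Middle of the floor of the white bait dish on the trap, 12 mm above the worktop, 78 mm on the +x side of the axle; axes are the trap's. Inside 44 mm (x) by 56 mm (y), rim 6 mm above its floor.
- cheese_center (a point): Centre of the piece of yellow cheese with holes, 30 x 22 x 26 mm (x, y, z), half-way up; it starts on the worktop.
- short_row (a point): Middle of the floor (4 mm above the worktop) of the narrower row of the white bait station, an open tray 143 x 150 mm fixed to the worktop. Axes: x across the row, y along it, z up. The row is 52 mm across and 140 mm long inside; its walls rise 8 mm above the floor (12 mm above the worktop). For short bars, up to three side by side, lying across the row.
- long_row (a point): Middle of the floor (4 mm above the worktop) of the wider row of the same bait station, 76 mm across and 140 mm long inside, beside the short row on its +x side, same axes and walls. For long bars, up to three, lying across the row.
- steel_tumbler_center (a point): Middle of a steel tumbler (68 mm across, 104 mm tall) that stands at the back; to be left standing where it is.
- bar_short_0_center (a point): Centre of a short green bait bar, 42 mm long (x), 16 mm wide (y), 20 mm tall (z), half-way up; it starts on the worktop. None if this bar is absent.
- bar_short_1_center (a point): Centre of a short green bait bar, 42 mm long (x), 16 mm wide (y), 20 mm tall (z), half-way up; it starts on the worktop. None if this bar is absent.
- bar_short_2_center (a point): Centre of a short green bait bar, 42 mm long (x), 16 mm wide (y), 20 mm tall (z), half-way up; it starts on the worktop. None if this bar is absent.
- bar_long_0_center (a point): Centre of a long green bait bar, 66 mm long (x), 16 mm wide (y), 20 mm tall (z), half-way up; it starts on the worktop. None if this bar is absent.
- bar_long_1_center (a point): Centre of a long green bait bar, 66 mm long (x), 16 mm wide (y), 20 mm tall (z), half-way up; it starts on the worktop. None if this bar is absent.
- bar_long_2_center (a point): Centre of a long green bait bar, 66 mm long (x), 16 mm wide (y), 20 mm tall (z), half-way up; it starts on the worktop. None if this bar is absent.
There are look-alikes about, which are no part of the job. What is shaped like the part that bears bar_short_0_center but blue, pink or purple is not meant.

How it is judged:
On the way, in this order (a step that is already met when the one before it is completed fails the run):
1. the cheese lies in the dish, let go, with the trap still sprung (x of cheese_center in the frame of trap_dish between -0.012 and 0.012 m and y of cheese_center in the frame of trap_dish between -0.018 and 0.018 m and z of cheese_center in the frame of trap_dish below 0.0155 m and value of joint trap_arm below 0.2 rad and contact force between the fingers and anything else below 0.1 N), for 0.2 s.
2. the trap is set: the bar hangs on the catch with nobody holding it (value of joint trap_arm above 1.04 rad and value of joint trap_catch below 0.06 rad and contact force between the fingers and anything else below 0.1 N), for 0.4 s.
At the end, for the whole second after the job is handed in: Trap set (arm > 1.04 rad, catch < 0.06); cheese flat on the dish floor, centre within 12 mm (x) and 18 mm (y) of its middle and < 15.5 mm up; every bar flat in its row (centre < 13.5 mm above the floor, within 20 mm (short) or 28 mm (long) of the row's mid-line, 66 mm along it) (x of cheese_center in the frame of trap_dish between -0.012 and 0.012 m and y of cheese_center in the frame of trap_dish between -0.018 and 0.018 m and z of cheese_center in the frame of trap_dish below 0.0155 m and value of joint trap_arm above 1.04 rad and value of joint trap_catch below 0.06 rad and x of bar_short_0_center in the frame of short_row between -0.02 and 0.02 m and y of bar_short_0_center in the frame of short_row between -0.066 and 0.066 m and z of each of bar_short_0_center, bar_short_1_center, bar_short_2_center in the frame of short_row below 0.0135 m and x of bar_short_1_center in the frame of short_row between -0.02 and 0.02 m and y of bar_short_1_center in the frame of short_row between -0.066 and 0.066 m and x of bar_short_2_center in the frame of short_row between -0.02 and 0.02 m and y of bar_short_2_center in the frame of short_row between -0.066 and 0.066 m and x of bar_long_0_center in the frame of long_row between -0.028 and 0.028 m and y of bar_long_0_center in the frame of long_row between -0.066 and 0.066 m and z of each of bar_long_0_center, bar_long_1_center, bar_long_2_center in the frame of long_row below 0.0135 m and x of bar_long_1_center in the frame of long_row between -0.028 and 0.028 m and y of bar_long_1_center in the frame of long_row between -0.066 and 0.066 m and x of bar_long_2_center in the frame of long_row between -0.028 and 0.028 m and y of bar_long_2_center in the frame of long_row between -0.066 and 0.066 m); the robot touches nothing.
It fails at once if the tumbler is shifted by more than 5 cm or tipped over (distance of steel_tumbler_center from where it was at the start of the episode above 0.05 m or angle between steel_tumbler_center's own z axis and vertical above 0.6 rad).
Of bar_short_0, bar_short_1, bar_short_2, bar_long_0, bar_long_1, bar_long_2 only 5 to 6 are there at a start; the rules pass over those that are not, and their reading is None.
At some moment in a run one of bar_short_0, bar_short_1, bar_short_2, bar_long_0, bar_long_1, bar_long_2 may be knocked a few centimetres aside while the robot is not near it.
Once in a run the grip may slacken for a moment while it holds something.
It also fails if it takes over 200 s, if anything falls off the work surface, if the arm or the gripper's body presses on something with over 40 N, if the wrist force passes 120 N, or if a joint passes its speed limit or range.

## Working session

There is one attempt and no reset: what is moved stays moved. The work goes in short steps, Python scripts to look and compute and a shell command to move; the robot and the scene stay as the last step left them, time stands still between calls to the robot, and variables do not carry over. Pictures are saved under pics/ and viewed, at most 14 in all, crops included, and the job is handed in when it is done.

```bash
mkdir -p pics
cat > h.py <<'E'
import numpy as np, cv2
from station import bot
from scipy.spatial.transform import Rotation as R
def grab(n):
    m=bot.camera_model(n); p,d=bot.grab_frame(n); return p,d,m
def pts(d,m):
    v,u=np.mgrid[:384,:512]
    c=np.stack([(u-m['cx'])/m['fx']*d,(v-m['cy'])/m['fy']*d,d],-1)
    r=R.from_rotvec(np.ravel(m['rvec'])).as_matrix()
    return (c-np.ravel(m['tvec']))@r
def save(p,f,s=1.5): cv2.imwrite('pics/'+f,cv2.resize(p[...,::-1],None,fx=s,fy=s,interpolation=cv2.INTER_CUBIC))
E
python3 - <<'E'
from h import *
s=bot.observe();print({k:np.round(v,3) for k,v in s.items()},bot.pinch_z)
for n in('top','scene'):
    p,d,m=grab(n);save(p,n+'0.png');print(n,{k:np.round(v,3) for k,v in m.items()})
    np.savez(n+'0.npz',p=p,d=d,w=pts(d,m))
E
```

```text
{'t': np.float64(0.0), 'joint_pos': array([ 0.994,  0.159,  1.598,  0.   ,  1.386, -0.21 ]), 'dq': array([-0.001, -0.   , -0.001,  0.   ,  0.002, -0.   ]), 'effort': array([ 0.0000e+00, -3.9600e+01, -3.3143e+01, -0.0000e+00,  8.0000e-03,
       -0.0000e+00]), 'tcp_pos': array([0.206, 0.536, 0.206]), 'eef_rot': array([-5.730e-01, -3.088e+00,  3.000e-03]), 'force': array([ 0.119,  0.499, -0.338]), 'torque': array([ 0.038, -0.01 , -0.009]), 'gripper_force': np.float64(0.0), 'gripper_width': np.float64(1.001)} 0.0187
top {'fx': np.float64(349.536), 'fy': np.float64(349.536), 'cx': np.float64(252.868), 'cy': np.float64(191.054), 'rvec': array([ 2.152, -2.156,  0.137]), 'tvec': array([0.135, 0.539, 0.872])}
scene {'fx': np.float64(425.596), 'fy': np.float64(425.596), 'cx': np.float64(250.853), 'cy': np.float64(194.333), 'rvec': array([ 2.052, -0.568,  0.302]), 'tvec': array([-0.415,  0.261,  0.648])}
```

View pics/top0.png

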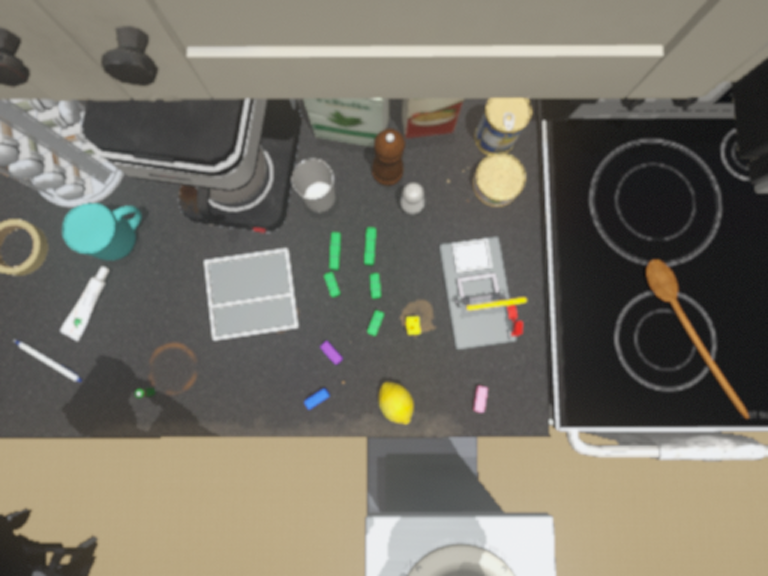

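View pics/scene0.png

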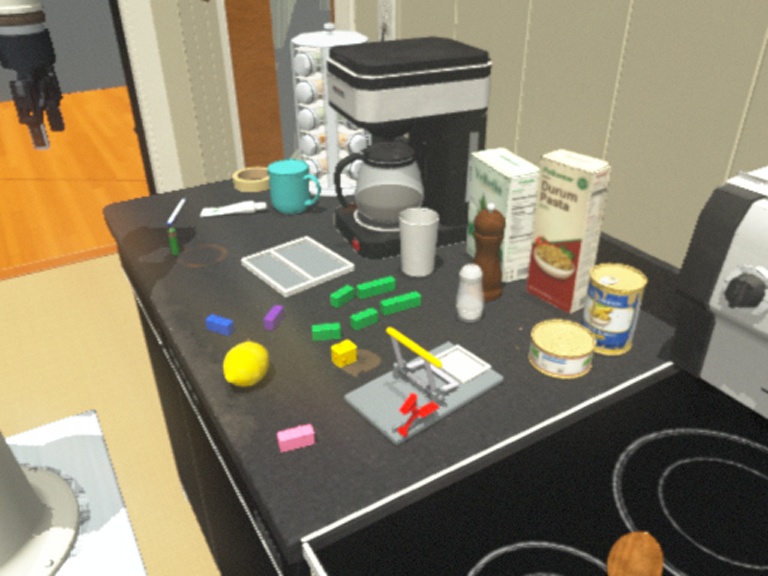

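```bash
cat > seg.py <<'E'
from h import *
def blobs(p,w,lo,hi,zmin=0.008,zmax=0.2,amin=25):
    hsv=cv2.cvtColor(p,cv2.COLOR_RGB2HSV)
    k=cv2.inRange(hsv,lo,hi)
    n,l,st,c=cv2.connectedComponentsWithStats(k)
    out=[]
    for i in range(1,n):
        if st[i,4]<amin: continue
        q=w[l==i]; q=q[np.isfinite(q).all(1)]
        z=np.percentile(q[:,2],80)
        t=q[np.abs(q[:,2]-z)<0.005]
        (cx,cy),(a,b),an=cv2.minAreaRect((t[:,:2]*1000).astype(np.float32))
        if a<b: a,b,an=b,a,an+90
        out.append((np.round(c[i]).astype(int).tolist(),round(float(z),3),[round(cx),round(cy)],[round(a),round(b)],round((an+90)%180-90),len(t)))
    return out
E
python3 - <<'E'
from seg import *
f=np.load('top0.npz');p,w=f['p'],f['w']
for nm,lo,hi in(('green',(38,70,40),(88,255,255)),('yellow',(20,90,90),(36,255,255)),('red',(0,130,90),(9,255,255)),('blue+',(95,70,50),(178,255,255))):
    print(nm)
    for b in blobs(p,w,lo,hi):print(b)
E
```

```text
green
([229, 80], 0.114, [809, 189], [38, 3], 81, 25)
([231, 88], 0.061, [811, 192], [104, 3], 80, 40)
([67, 153], 0.093, [629, 612], [85, 83], -68, 919)
([246, 164], 0.021, [614, 152], [66, 16], -1, 147)
([222, 176], 0.021, [583, 218], [114, 25], -1, 246)
([250, 190], 0.021, [543, 144], [40, 16], 0, 95)
([250, 215], 0.021, [478, 143], [41, 15], -21, 91)
([97, 261], 0.047, [360, 533], [14, 10], 28, 17)
yellow
([353, 73], 0.109, [826, -114], [32, 5], 0, 16)
([328, 80], 0.111, [806, -53], [50, 11], 35, 33)
([291, 77], 0.097, [825, 30], [38, 3], -79, 20)
([323, 101], 0.033, [773, -66], [3, 0], 87, 2)
([332, 202], 0.099, [503, -53], [95, 9], -82, 135)
([275, 216], 0.027, [474, 76], [29, 21], 0, 95)
([263, 268], 0.053, [340, 108], [47, 40], 31, 234)
red
([286, 86], 0.046, [825, 42], [81, 3], -83, 36)
([343, 214], 0.054, [467, -98], [22, 8], 10, 22)
blue+
([220, 235], 0.021, [427, 219], [41, 15], 46, 99)
([211, 265], 0.021, [348, 243], [41, 16], -57, 101)
```

The top view shows five green bars: longs near (334,250) and (370,245), shorts near (332,285), (375,285) and (375,322). The cheese is at (413,325), the trap at (478,292), the station at (250,293), and the tumbler at (315,185). Blue, purple and pink blocks are decoys. Next I'll measure the bars, station and trap more exactly.

Run:
```python
from seg import *
f=np.load('top0.npz');p,w=f['p'],f['w']
z=w[...,2]
def rect(k,nm):
    n,l,st,c=cv2.connectedComponentsWithStats(k.astype(np.uint8),connectivity=4)
    for i in range(1,n):
        if st[i,4]<40: continue
        t=w[l==i]
        r=cv2.minAreaRect((t[:,:2]*1000).astype(np.float32));print(nm,np.round(c[i]),np.round(r[0],1),np.round(r[1],1),round(r[2],1),len(t),np.round(np.median(t[:,2]),4))
hsv=cv2.cvtColor(p,cv2.COLOR_RGB2HSV)
g=cv2.inRange(hsv,(38,70,40),(88,255,255))>0
rect(g&(abs(z-.021)<.004)&(w[...,0]<.65),'bars')
roi=lambda a,b,c,d:(w[...,0]>a)&(w[...,0]<b)&(w[...,1]>c)&(w[...,1]<d)
s=roi(.40,.65,.24,.48)&(z>.0025)&(z<.02)
rect(s,'station'); 
wall=s&(hsv[...,2]>190)
rect(wall,'wall')
t=roi(.38,.64,-.15,.05)&(z>.007)&(z<.035)
rect(t,'trap')
rect(roi(.38,.64,-.15,.05)&(hsv[...,2]>200)&(hsv[...,1]<40)&(z<.03),'dish')
rect(roi(.38,.64,-.15,.05)&(hsv[...,1]>120)&(z>.09),'bar')
save(p[130:245,120:360],'crop0.png',3.3)
```

```text
bars [246. 164.] [614.6 152. ] [15.7 66. ] 85.4 142 0.0201
bars [222. 167.] [606.6 214.8] [16.3 66. ] 87.2 146 0.02
bars [220. 190.] [545.5 219.4] [40.1 15.9] 19.7 91 0.0202
bars [249. 190.] [543.  143.9] [40.3 15.9] 0.1 93 0.02
bars [249. 215.] [477.7 142.6] [15.3 41.3] 69.1 90 0.0203
station [167. 196.] [531.4 364.4] [149.5 158.5] 8.0 2841 0.0053
wall [168. 198.] [532.  363.6] [145.1 149.5] 8.7 664 0.0111
trap [318. 195.] [532.5 -39.8] [189.4 111.3] 7.9 2731 0.0126
dish [315. 170.] [597.7 -31.3] [53.3 67.5] 6.8 475 0.0136
dish [317. 187.] [545.8 -39.4] [29.7 68.9] 7.0 83 0.024
bar [331. 202.] [503.4 -52.9] [ 8.5 94.9] 7.7 128 0.0976
```

View pics/crop0.png

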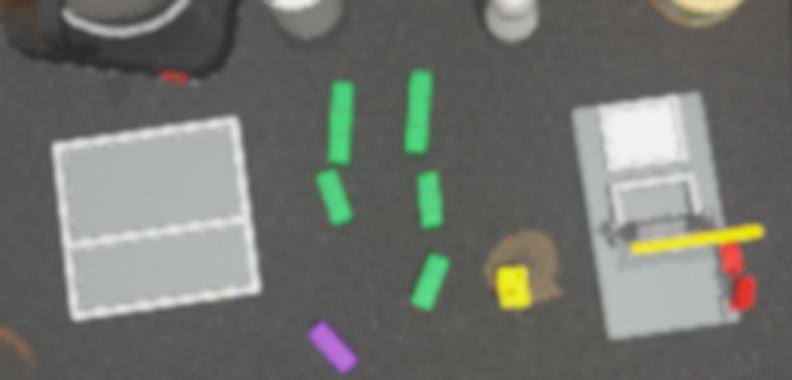

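The crop shows the narrower row nearest the robot, both long bars further away, and three short bars. The trap's dish is at the far end. All sizes match, including the trap's hinge to dish and bar offsets. I'll write a planner that only prints the shift, then start with the cheese.

```bash
cat > go.py <<'E'
import sys
from h import *
# prints turn units and, per leg target (x y z in mm), the shift in tool axes after the turn
yaw=np.radians(float(sys.argv[1])); s=bot.observe()
R0=R.from_rotvec(s['eef_rot']); best=None
for k in(0,np.pi):
    y=np.array([np.cos(yaw+k),np.sin(yaw+k),0]);z=np.array([0,0,-1.]);x=np.cross(y,z)
    Rt=R.from_matrix(np.c_[x,y,z]); d=(R0.inv()*Rt).as_rotvec()
    if best is None or np.linalg.norm(d)<np.linalg.norm(best[0]): best=(d,Rt)
d,Rt=best
print('turn',np.round(np.degrees(d)/8,2),'j6',np.round(s['joint_pos'][5],2),'t',round(float(s['t']),1))
p=np.array(s['tcp_pos'])
for a in sys.argv[2:]:
    q=np.array([float(v) for v in a.split(',')])/1000
    print(a,'shift',np.round(Rt.inv().apply(q-p)/.05,2)); p=q
E
python3 go.py 90 474,76,200 474,76,8
```

```text
turn [-0.01 -0.   -2.63] j6 -0.21 t 0.1
474,76,200 shift [-5.36 -9.21  0.12]
474,76,8 shift [0.   0.   3.84]
```

```bash
python3 -m jog '[[[0,0,0,0,0,-0.877],[0,0,0,0,0,-0.877],[0,0,0,0,0,-0.877],[-0.383,-0.658,0.008,0,0,0],[-0.383,-0.658,0.008,0,0,0],[-0.383,-0.658,0.008,0,0,0],[-0.383,-0.658,0.008,0,0,0],[-0.383,-0.658,0.008,0,0,0],[-0.383,-0.658,0.008,0,0,0],[-0.383,-0.658,0.008,0,0,0],[-0.383,-0.658,0.008,0,0,0],[-0.383,-0.658,0.008,0,0,0],[-0.383,-0.658,0.008,0,0,0],[-0.383,-0.658,0.008,0,0,0],[-0.383,-0.658,0.008,0,0,0],[-0.383,-0.658,0.008,0,0,0],[-0.383,-0.658,0.008,0,0,0],[0,0,0,0,0,0],[0,0,0,0,0,0]]]' 0.1 40
python3 go.py 90 474,76,200 474,76,8
python3 - <<'E'
from seg import *
p,d,m=grab('wrist');w=pts(d,m);save(p,'w1.png',1)
for nm,lo,hi in(('green',(38,70,40),(88,255,255)),('yellow',(20,90,90),(36,255,255))):
    for b in blobs(p,w,lo,hi,amin=200):print(nm,b)
E
```

```text
t: 2.0
tcp_pos: [0.4743, 0.076, 0.2007]
eef_rot: [-0.002, -3.14, -0.001]
force: [-0.3, 0.4, -0.4]
gripper_width: 0.546
gripper_force: 0.0
turn [ 0.   -0.01 -0.01] j6 -1.66 t 2.0
474,76,200 shift [0.01 0.   0.01]
474,76,8 shift [0.   0.   3.84]
green ([314, 160], 0.021, [479, 142], [42, 17], -22, 489)
green ([312, 210], 0.021, [544, 143], [42, 16], 5, 404)
green ([366, 236], 0.021, [583, 219], [115, 27], 0, 986)
yellow ([291, 33], 0.053, [343, 108], [47, 39], 19, 1731)
yellow ([260, 157], 0.027, [474, 77], [30, 22], 6, 476)
yellow ([125, 206], 0.099, [504, -52], [98, 9], -82, 869)
```

View pics/w1.png

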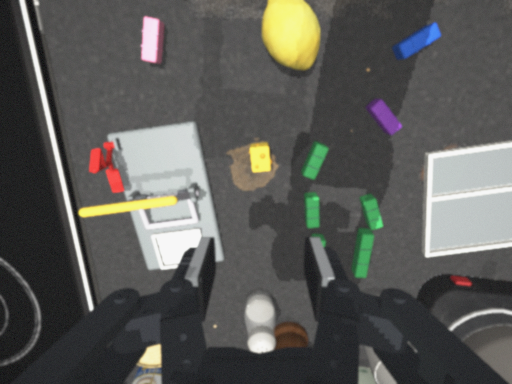

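The wrist view agrees: cheese at (260,157), tool aligned above. Descending and gripping.

```bash
python3 -m jog '[[[0,0,0.6,0,0,0.3],[0,0,0.6,0,0,0],[0,0,0.6,0,0,0],[0,0,0.6,0,0,0],[0,0,0.6,0,0,0],[0,0,0.5,0,0,0],[0,0,0.34,0,0,0],[0,0,0,0,0,0]]]' 0.1 40
python3 -m jog '[[[0,0,0,0,0,0],[0,0,0,0,0,0],[0,0,0,0,0,0],[0,0,0,0,0,0],[0,0,0,0,0,0],[0,0,-0.5,0,0,0],[0,0,-0.7,0,0,0],[0,0,-0.7,0,0,0],[0,0,-0.3,0,0,0],[0,0,0,0,0,0]]]' -1 40
python3 go.py 97.7 597,-31,120 597,-31,22
```

```text
t: 2.85
tcp_pos: [0.4713, 0.0778, 0.0068]
eef_rot: [-0.062, -3.135, -0.001]
force: [-0.7, -0.1, -0.1]
gripper_width: 0.55
gripper_force: 0.0
t: 3.85
tcp_pos: [0.4769, 0.076, 0.1222]
eef_rot: [0.065, 3.135, -0.001]
force: [-1.0, -0.2, 0.8]
gripper_width: -0.003
gripper_force: 0.0
turn [-0.01  0.05 -1.26] j6 -1.62 t 3.9
597,-31,120 shift [-2.09 -2.44  0.04]
597,-31,22 shift [0.   0.   1.96]
```

Run:
```python
from seg import *
for n in('wrist','top'):
    p,d,m=grab(n);w=pts(d,m);save(p,n+'2.png',1)
    for nm,lo,hi in(('green',(38,70,40),(88,255,255)),('yellow',(20,90,90),(36,255,255))):
        for b in blobs(p,w,lo,hi,amin=80):
            if b[1]<.06:print(n,nm,b)
```

```text
wrist green ([329, 173], 0.021, [479, 142], [42, 16], -21, 765)
wrist green ([395, 262], 0.021, [583, 219], [114, 28], 0, 1513)
wrist green ([327, 234], 0.021, [544, 143], [42, 16], 5, 616)
wrist green ([335, 274], 0.021, [593, 153], [21, 16], -4, 244)
wrist yellow ([296, 25], 0.053, [354, 107], [43, 26], 87, 1847)
wrist yellow ([260, 173], 0.027, [474, 77], [30, 22], 6, 760)
top green ([246, 164], 0.021, [615, 152], [67, 16], -4, 146)
top green ([222, 175], 0.021, [582, 219], [114, 25], -1, 243)
top yellow ([267, 270], 0.053, [340, 103], [44, 27], -1, 158)
```

View pics/wrist2.png

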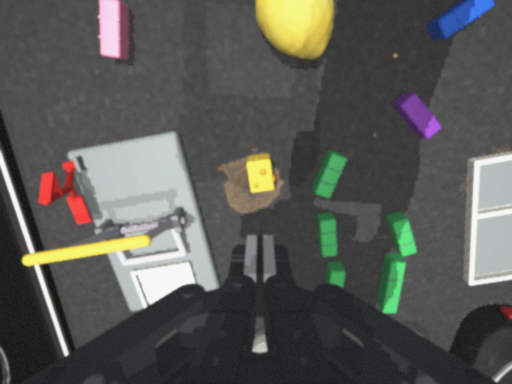

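The cheese is untouched at (260,173). I lifted before the slow fingers had closed, so I'll retry with a longer wait.

```bash
python3 -m jog '[[[0,0,0,0,0,-0.65],[0,0,0,0,0,0],[0,0,0,0,0,0],[0,0,0,0,0,0],[0,0,0,0,0,0],[0,0,0,0,0,0]]]' 0.0 40; python3 go.py 94 474,77,100 474,77,8
```

```text
t: 4.55
tcp_pos: [0.4745, 0.0763, 0.1191]
eef_rot: [0.077, -3.14, -0.0]
force: [-0.8, 0.4, -0.6]
gripper_width: 0.499
gripper_force: 0.0
turn [ 0.   -0.   -0.15] j6 -1.71 t 4.5
474,77,100 shift [0.01 0.02 0.38]
474,77,8 shift [0.   0.   1.84]
```

```bash
python3 -m jog '[[[0.01,0.02,0.4,0,0,-0.1],[0,0,0.6,0,0,0],[0,0,0.6,0,0,0],[0,0,0.4,0,0,0],[0,0,0.2,0,0,0],[0,0,0,0,0,0]]]' 0.0 40
python3 -m jog '[[[0,0,0,0,0,0],[0,0,0,0,0,0],[0,0,0,0,0,0],[0,0,0,0,0,0],[0,0,0,0,0,0],[0,0,0,0,0,0],[0,0,0,0,0,0],[0,0,0,0,0,0]]]' -1 40
```

```text
t: 5.15
tcp_pos: [0.4729, 0.0773, 0.0081]
eef_rot: [0.099, -3.137, -0.0]
force: [-0.5, 0.0, 0.8]
gripper_width: 0.501
gripper_force: 0.0
t: 5.95
tcp_pos: [0.474, 0.0773, 0.0092]
eef_rot: [0.1, -3.14, -0.0]
force: [-0.4, -1.1, -0.3]
gripper_width: 0.002
gripper_force: 0.0
```

Run:
```python
from seg import *
p,d,m=grab('wrist');w=pts(d,m);save(p,'w3.png',1)
s=bot.observe()
R0=R.from_rotvec(np.ravel(m['rvec']))
c=R0.apply(s['tcp_pos'])+np.ravel(m['tvec']);print('tcp px',c[:2]/c[2]*m['fx']+[m['cx'],m['cy']],c)
for b in blobs(p,w,(20,90,90),(36,255,255),amin=80):print(b)
print(s['gripper_width'],s['gripper_force'])
p,d,m=grab('scene');save(p[160:300,150:350],'s3.png',3)
```

```text
tcp px [259.26263894 226.82818661] [-1.07594670e-04  2.42689959e-02  1.86002501e-01]
([357, 24], 0.048, [364, 111], [41, 13], -86, 2770)
([258, 220], 0.027, [469, 76], [22, 20], -85, 912)
([17, 373], 0.097, [495, -11], [14, 5], -88, 595)
0.0020277232369022933 0.0
```

View pics/w3.png

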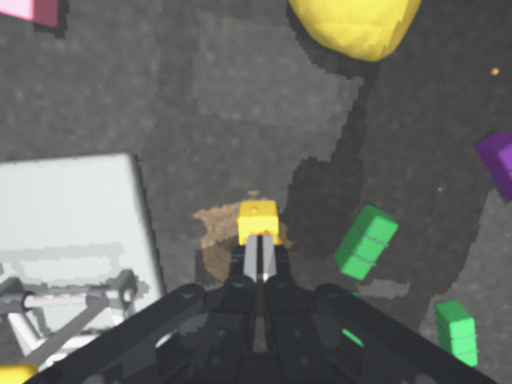

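View pics/s3.png

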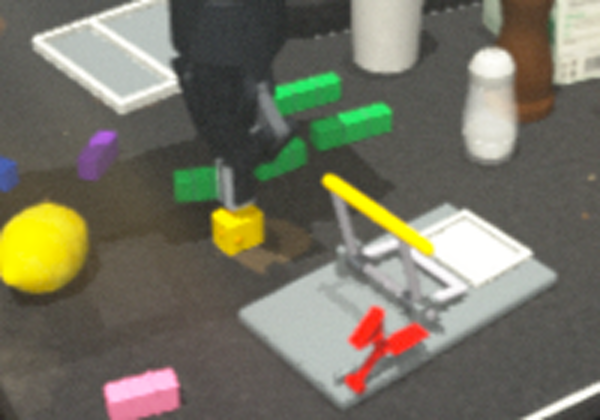

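The wrist view shows the shut finger tips at (262,236) covering the far edge of the cheese at (258,220). The scene view also puts them beyond it or above it. I'll check their real position by depth.

Run:
```python
from seg import *
print(np.round(bot.observe()['tcp_pos'],4))
p,d,m=grab('wrist');w=pts(d,m)
for c in(252,262,272):
    for r in range(212,275,6):print(c,r,p[r,c],np.round(w[r,c]*1000))
p,d,m=grab('scene');w=pts(d,m)
hs=cv2.cvtColor(p,cv2.COLOR_RGB2HSV)
k=(abs(w[...,0]-.48)<.06)&(abs(w[...,1]-.077)<.05)&(w[...,2]>.004)&(hs[...,1]<70)
q=w[k]*1000
for z in range(4,60,6):
    t=q[(q[:,2]>z)&(q[:,2]<=z+6)]
    if len(t):print(z,len(t),t[:,:2].min(0).round(),t[:,:2].max(0).round())
```

```text
[0.474  0.0773 0.0092]
252 212 [242 215  85] [460.  72.  19.]
252 218 [247 247 125] [461.  72.  26.]
252 224 [247 247 135] [464.  73.  27.]
252 230 [247 247 121] [468.  73.  26.]
252 236 [170 171 167] [464.  73.  39.]
252 242 [172 174 177] [464.  73.  45.]
252 248 [169 172 174] [464.  73.  51.]
252 254 [171 173 175] [464.  73.  57.]
252 260 [169 173 175] [464.  73.  62.]
252 266 [172 173 174] [464.  74.  66.]
252 272 [172 174 177] [464.  74.  71.]
262 212 [229 205  83] [458.  78.  22.]
262 218 [247 247 126] [460.  78.  27.]
262 224 [247 247 135] [463.  78.  27.]
262 230 [247 240 102] [467.  78.  27.]
262 236 [105 100  97] [463.  78.  40.]
262 242 [ 95  98 100] [464.  78.  46.]
262 248 [84 86 87] [464.  78.  52.]
262 254 [79 81 84] [464.  78.  57.]
262 260 [77 79 80] [464.  78.  62.]
262 266 [74 76 78] [463.  78.  67.]
262 272 [71 70 72] [464.  78.  71.]
272 212 [228 205  81] [459.  84.  20.]
272 218 [247 247 126] [460.  83.  26.]
272 224 [247 247 135] [463.  84.  26.]
272 230 [246 238 100] [467.  84.  26.]
272 236 [200 185 149] [463.  83.  40.]
272 242 [188 183 163] [463.  83.  46.]
272 248 [161 163 165] [463.  83.  52.]
272 254 [145 147 149] [463.  82.  57.]
272 260 [141 141 142] [463.  82.  62.]
272 266 [137 139 140] [464.  82.  66.]
272 272 [140 143 143] [464.  82.  71.]
34 13 [462.  67.] [481.  80.]
40 24 [461.  63.] [480.  79.]
46 24 [461.  62.] [480.  79.]
52 33 [461.  63.] [481.  83.]
58 33 [461.  63.] [480.  81.]
```

Both cameras put the shut finger tips at about z 36 mm while the TCP reads 9 mm. The real tips are about 27 mm higher than the reported TCP, so the fingers closed above the cheese. I'll open, go lower and watch the force.

```bash
python3 -m jog '[[[0,0,-0.2,0,0,0],[0,0,-0.1,0,0,0],[0,0,0,0,0,0],[0,0,0,0,0,0],[0,0,0,0,0,0],[0,0,0,0,0,0],[0,0,0,0,0,0]]]' 0.0 40
python3 -m jog '[[[0,0,0.2,0,0,0],[0,0,0.2,0,0,0],[0,0,0.2,0,0,0],[0,0,0.1,0,0,0],[0,0,0.1,0,0,0],[0,0,0,0,0,0]]]' 0.0 40
python3 - <<'E'
from seg import *
s=bot.observe();print(np.round(s['tcp_pos'],4),np.round(s['force'],1))
p,d,m=grab('scene');w=pts(d,m);hs=cv2.cvtColor(p,cv2.COLOR_RGB2HSV)
k=(abs(w[...,0]-.475)<.03)&(abs(w[...,1]-.077)<.06)&(w[...,2]>.004)&(hs[...,1]<70)
q=w[k]*1000
for z in range(4,60,6):
    t=q[(q[:,2]>z)&(q[:,2]<=z+6)]
    if len(t):print(z,len(t),t[:,:2].min(0).round(),t[:,:2].max(0).round())
E
```

```text
t: 6.85
tcp_pos: [0.4738, 0.0773, 0.024]
eef_rot: [0.1, -3.14, -0.0]
force: [1.2, 0.9, 1.1]
gripper_width: 0.497
gripper_force: 0.0
t: 7.45
tcp_pos: [0.4733, 0.0773, -0.0167]
eef_rot: [0.1, -3.138, -0.0]
force: [0.6, -0.6, -0.4]
gripper_width: 0.5
gripper_force: 0.0
[ 0.4733  0.0773 -0.0167] [ 0.6 -0.6 -0.4]
4 1 [469.  51.] [469.  51.]
10 14 [460.  46.] [481. 104.]
16 37 [459.  43.] [482. 106.]
22 44 [460.  41.] [482. 101.]
28 47 [459.  40.] [482. 101.]
34 45 [460.  41.] [482. 102.]
40 35 [459.  42.] [480. 103.]
46 30 [460.  41.] [475. 106.]
52 37 [457.  26.] [475. 120.]
58 75 [456.  22.] [487. 130.]
```

The tips are at about 12 mm now, with no contact. Closing.

```bash
python3 -m jog '[[[0,0,0.06,0,0,0],[0,0,0,0,0,0],[0,0,0,0,0,0],[0,0,0,0,0,0],[0,0,0,0,0,0],[0,0,0,0,0,0],[0,0,0,0,0,0],[0,0,0,0,0,0]]]' -1 40
python3 -m jog '[[[0,0,-0.3,0,0,0],[0,0,-0.5,0,0,0],[0,0,-0.5,0,0,0],[0,0,-0.5,0,0,0],[0,0,-0.3,0,0,0],[0,0,0,0,0,0]]]' -1 40
python3 go.py 97.7 597,-31,92 597,-31,-5
```

```text
t: 8.3
tcp_pos: [0.4741, 0.0773, -0.0187]
eef_rot: [-0.1, 3.14, -0.0]
force: [0.2, -0.0, 1.3]
gripper_width: 0.247
gripper_force: 39.7
t: 8.9
tcp_pos: [0.476, 0.0771, 0.0884]
eef_rot: [-0.099, 3.135, -0.001]
force: [0.3, -0.6, 0.2]
gripper_width: 0.248
gripper_force: 39.6
turn [-0.01  0.03 -0.51] j6 -1.72 t 8.9
597,-31,92 shift [-2.11 -2.47 -0.07]
597,-31,-5 shift [0.   0.   1.94]
```

```bash
python3 -m jog '[[[0,0,0,0,0,-0.51],[-0.264,-0.309,0,0,0,0],[-0.264,-0.309,0,0,0,0],[-0.264,-0.309,0,0,0,0],[-0.264,-0.309,0,0,0,0],[-0.264,-0.309,0,0,0,0],[-0.264,-0.309,0,0,0,0],[-0.264,-0.309,0,0,0,0],[-0.264,-0.309,0,0,0,0],[0,0,0,0,0,0],[0,0,0,0,0,0]]]' -1 40
python3 go.py 97.7 597,-31,-5
```

```text
t: 10.0
tcp_pos: [0.5942, -0.0307, 0.0847]
eef_rot: [0.21, -3.132, -0.002]
force: [-1.5, -0.6, -0.6]
gripper_width: 0.246
gripper_force: 39.5
turn [ 0.01 -0.02 -0.  ] j6 -1.96 t 10.0
597,-31,-5 shift [-0.06 -0.01  1.79]
```

```bash
python3 -m jog '[[[-0.03,0,0.4,0,0,0],[0,0,0.4,0,0,0],[0,0,0.4,0,0,0],[0,0,0.3,0,0,0],[0,0,0.15,0,0,0],[0,0,0.09,0,0,0],[0,0,0,0,0,0],[0,0,0,0,0,0]]]' -1 40
python3 go.py 97.7 597,-31,-6
```

```text
t: 10.8
tcp_pos: [0.5974, -0.031, 0.0]
eef_rot: [-0.211, 3.133, -0.001]
force: [0.5, 0.2, -0.5]
gripper_width: 0.249
gripper_force: 39.5
turn [-0.    0.01  0.  ] j6 -1.96 t 10.8
597,-31,-6 shift [0.01 0.   0.12]
```

```bash
python3 -m jog '[[[0,0,0.06,0,0,0],[0,0,0.04,0,0,0],[0,0,0,0,0,0]]]' -1 40;  python3 -m jog '[[[0,0,0,0,0,0],[0,0,0,0,0,0],[0,0,0,0,0,0],[0,0,0,0,0,0]]]' -0.2 40;python3 -m jog '[[[0,0,-0.3,0,0,0],[0,0,-0.7,0,0,0],[0,0,-0.7,0,0,0],[0,0,-0.7,0,0,0],[0,0,-0.3,0,0,0],[0,0,0,0,0,0]]]' 0
python3 - <<'E'
from seg import *
p,d,m=grab('top');w=pts(d,m);save(p[120:250,130:360],'t4.png',3)
for b in blobs(p,w,(20,90,90),(36,255,255),amin=60):
    if b[2][0]<700:print(b)
p,d,m=grab('wrist');w=pts(d,m)
for b in blobs(p,w,(20,90,90),(36,255,255),amin=60):print(b)
E
python3 go.py 90 543,144,95 543,144,-18
```

```text
t: 11.1
tcp_pos: [0.5966, -0.0308, -0.006]
eef_rot: [0.211, -3.134, -0.0]
force: [0.5, -1.1, -0.2]
gripper_width: 0.246
gripper_force: 39.5
t: 11.5
tcp_pos: [0.5968, -0.0309, -0.0057]
eef_rot: [-0.211, 3.134, -0.0]
force: [-0.4, 0.0, -0.1]
gripper_width: 0.4
gripper_force: 0.0
t: 12.1
tcp_pos: [0.5988, -0.0314, 0.1326]
eef_rot: [-0.211, 3.129, -0.003]
force: [0.2, -0.2, -0.1]
gripper_width: 0.501
gripper_force: 0.0
([314, 169], 0.174, [584, -8], [2, 0], 87, 2)
([264, 268], 0.052, [341, 108], [46, 42], 0, 243)
([243, 64], 0.099, [505, -53], [98, 9], -82, 2332)
([260, 177], 0.039, [596, -31], [30, 21], 10, 741)
([219, 330], 0.039, [767, -53], [24, 4], -52, 54)
turn [ 0.   -0.01  0.96] j6 -1.96 t 12.2
543,144,95 shift [1.06 3.49 0.66]
543,144,-18 shift [0.   0.   2.26]
```

The cheese lies flat and centred in the dish: (596,-31), top at 39 mm. Next is short bar S2.

```bash
python3 -m jog '[[[0,0,0,0,0,0.72],[0.106,0.349,0.06,0,0,0],[0.106,0.349,0.06,0,0,0],[0.106,0.349,0.06,0,0,0],[0.106,0.349,0.06,0,0,0],[0.106,0.349,0.06,0,0,0],[0.106,0.349,0.06,0,0,0],[0.106,0.349,0.06,0,0,0],[0.106,0.349,0.06,0,0,0],[0.106,0.349,0.06,0,0,0],[0.106,0.349,0.06,0,0,0],[0,0,0,0,0,0]]]' 0 40
python3 go.py 92 543,144,-20
```

```text
t: 13.4
tcp_pos: [0.5363, 0.1442, 0.0986]
eef_rot: [0.058, -3.14, -0.001]
force: [0.6, -0.2, 0.1]
gripper_width: 0.498
gripper_force: 0.0
turn [ 0.   -0.01  0.01] j6 -1.56 t 13.4
543,144,-20 shift [-0.13 -0.01  2.37]
```

```bash
python3 -m jog '[[[-0.13,0,0.5,0,0,0],[0,0,0.6,0,0,0],[0,0,0.6,0,0,0],[0,0,0.4,0,0,0],[0,0,0.2,0,0,0],[0,0,0.08,0,0,0],[0,0,0,0,0,0]]]' 0 40
python3 -m jog '[[[0,0,0,0,0,0],[0,0,0,0,0,0],[0,0,0,0,0,0],[0,0,0,0,0,0],[0,0,0,0,0,0],[0,0,0,0,0,0],[0,0,0,0,0,0],[0,0,-0.4,0,0,0],[0,0,-0.6,0,0,0],[0,0,-0.5,0,0,0],[0,0,-0.1,0,0,0],[0,0,0,0,0,0]]]' -1 40
python3 - <<'E'
import numpy as np
e=np.array([.9895,.1444]);f=np.array([-.1444,.9895]);c=np.array([531.8,364])
for v in(-42,0,42):print('S',np.round(c-40.5*e+v*f))
for v in(-30,30):print('L',np.round(c+28.5*e+v*f))
E
python3 go.py 98.3 486,400,60 486,400,-15
```

```text
t: 14.1
tcp_pos: [0.5448, 0.1419, -0.0194]
eef_rot: [-0.053, 3.141, -0.0]
force: [-0.2, -0.4, 0.9]
gripper_width: 0.502
gripper_force: 0.0
t: 15.3
tcp_pos: [0.5449, 0.142, 0.0607]
eef_rot: [-0.054, 3.139, 0.0]
force: [-0.0, 0.1, -1.1]
gripper_width: 0.174
gripper_force: 39.3
S [498. 317.]
S [492. 358.]
S [486. 400.]
L [564. 338.]
L [556. 398.]
turn [-0.    0.01 -0.79] j6 -1.56 t 15.3
486,400,60 shift [0.42 5.28 0.01]
486,400,-15 shift [0.  0.  1.5]
```

```bash
python3 -m jog '[[[0,0,0,0,0,-0.79],[0.03,0.377,0,0,0,0],[0.03,0.377,0,0,0,0],[0.03,0.377,0,0,0,0],[0.03,0.377,0,0,0,0],[0.03,0.377,0,0,0,0],[0.03,0.377,0,0,0,0],[0.03,0.377,0,0,0,0],[0.03,0.377,0,0,0,0],[0.03,0.377,0,0,0,0],[0.03,0.377,0,0,0,0],[0.03,0.377,0,0,0,0],[0.03,0.377,0,0,0,0],[0.03,0.377,0,0,0,0],[0.03,0.377,0,0,0,0],[0,0,0,0,0,0],[0,0,0,0,0,0]]]' -1 40
python3 go.py 98.3 486,399,-14
```

```text
t: 17.0
tcp_pos: [0.4849, 0.3998, 0.059]
eef_rot: [0.228, -3.132, 0.002]
force: [0.3, -0.9, -0.7]
gripper_width: 0.175
gripper_force: 45.5
turn [-0.01 -0.01  0.  ] j6 -1.22 t 17.0
486,399,-14 shift [-0.02 -0.02  1.46]
```

```bash
python3 -m jog '[[[-0.02,-0.02,0.4,0,0,0],[0,0,0.5,0,0,0],[0,0,0.3,0,0,0],[0,0,0.16,0,0,0],[0,0,0.1,0,0,0],[0,0,0,0,0,0],[0,0,0,0,0,0]]]' -1 40
python3 -m jog '[[[0,0,0,0,0,0],[0,0,0,0,0,0],[0,0,0,0,0,0],[0,0,-0.3,0,0,0],[0,0,-0.6,0,0,0],[0,0,-0.6,0,0,0],[0,0,0,0,0,0]]]' -0.3 40
python3 - <<'E'
from seg import *
p,d,m=grab('wrist');w=pts(d,m)
for b in blobs(p,w,(38,70,40),(88,255,255),amin=80):print(b)
E
python3 go.py 109.7 545.5,219.4,60 545.5,219.4,-20
```

```text
t: 17.7
tcp_pos: [0.4875, 0.3996, -0.0118]
eef_rot: [-0.227, 3.132, 0.001]
force: [0.1, -0.7, -0.5]
gripper_width: 0.173
gripper_force: 45.5
t: 18.4
tcp_pos: [0.4906, 0.4015, 0.069]
eef_rot: [-0.226, 3.123, 0.007]
force: [-0.3, 1.3, 1.2]
gripper_width: 0.356
gripper_force: 0.0
([485, 41], 0.031, [362, 531], [14, 7], 14, 267)
([258, 190], 0.025, [486, 400], [41, 16], 6, 1090)
([31, 259], 0.021, [583, 219], [116, 29], 0, 2529)
([479, 349], 0.057, [592, 608], [30, 4], -83, 328)
turn [ 0.01  0.05 -1.43] j6 -1.22 t 18.4
545.5,219.4,60 shift [ 0.16 -3.79  0.13]
545.5,219.4,-20 shift [0.  0.  1.6]
```

```bash
python3 -m jog '[[[0,0,0,0,0,-0.715],[0,0,0,0,0,-0.715],[0.0145,-0.345,0.01,0,0,0],[0.0145,-0.345,0.01,0,0,0],[0.0145,-0.345,0.01,0,0,0],[0.0145,-0.345,0.01,0,0,0],[0.0145,-0.345,0.01,0,0,0],[0.0145,-0.345,0.01,0,0,0],[0.0145,-0.345,0.01,0,0,0],[0.0145,-0.345,0.01,0,0,0],[0.0145,-0.345,0.01,0,0,0],[0.0145,-0.345,0.01,0,0,0],[0.0145,-0.345,0.01,0,0,0],[0,0,0,0,0,0],[0,0,0,0,0,0]]]' -0.1 40
python3 go.py 109.7 545.5,219.4,-20
```

```text
t: 19.95
tcp_pos: [0.5433, 0.2176, 0.0567]
eef_rot: [0.536, -3.095, -0.001]
force: [-0.2, -0.2, 0.3]
gripper_width: 0.451
gripper_force: 0.0
turn [ 0.  0. -0.] j6 -1.74 t 19.9
545.5,219.4,-20 shift [-0.05  0.02  1.53]
```

```bash
python3 -m jog '[[[-0.05,0.02,0.4,0,0,0],[0,0,0.5,0,0,0],[0,0,0.35,0,0,0],[0,0,0.2,0,0,0],[0,0,0.08,0,0,0],[0,0,0,0,0,0]]]' -0.1 40
python3 -m jog '[[[0,0,0,0,0,0],[0,0,0,0,0,0],[0,0,0,0,0,0],[0,0,0,0,0,0],[0,0,0,0,0,0],[0,0,0,0,0,0],[0,0,0,0,0,0],[0,0,-0.4,0,0,0],[0,0,-0.6,0,0,0],[0,0,-0.5,0,0,0],[0,0,0,0,0,0],[0,0,0,0,0,0]]]' -1 40
python3 go.py 98.3 492,358,60 492,358,-15
```

```text
t: 20.55
tcp_pos: [0.5451, 0.22, -0.0198]
eef_rot: [0.538, -3.095, -0.0]
force: [0.0, -0.7, -0.4]
gripper_width: 0.45
gripper_force: 0.0
t: 21.75
tcp_pos: [0.5452, 0.2197, 0.0552]
eef_rot: [-0.538, 3.095, -0.0]
force: [-0.3, -0.4, -0.3]
gripper_width: 0.175
gripper_force: 41.4
turn [-0.    0.    1.43] j6 -1.74 t 21.8
492,358,60 shift [ 0.65  2.89 -0.1 ]
492,358,-15 shift [0.  0.  1.5]
```

```bash
python3 -m jog '[[[0,0,0,0,0,0.715],[0,0,0,0,0,0.715],[0.072,0.321,0,0,0,0],[0.072,0.321,0,0,0,0],[0.072,0.321,0,0,0,0],[0.072,0.321,0,0,0,0],[0.072,0.321,0,0,0,0],[0.072,0.321,0,0,0,0],[0.072,0.321,0,0,0,0],[0.072,0.321,0,0,0,0],[0.072,0.321,0,0,0,0],[0,0,0,0,0,0],[0,0,0,0,0,0]]]' -1 40
python3 go.py 98.3 492,358,-14
```

```text
t: 23.05
tcp_pos: [0.4923, 0.3582, 0.0551]
eef_rot: [-0.228, 3.133, -0.001]
force: [0.6, -0.3, -0.8]
gripper_width: 0.173
gripper_force: 41.4
turn [-0.  0.  0.] j6 -1.28 t 23.1
492,358,-14 shift [ 0.01 -0.    1.38]
```

```bash
python3 -m jog '[[[0,0,0.4,0,0,0],[0,0,0.5,0,0,0],[0,0,0.28,0,0,0],[0,0,0.12,0,0,0],[0,0,0.08,0,0,0],[0,0,0,0,0,0],[0,0,0,0,0,0]]]' -1 40
python3 -m jog '[[[0,0,0,0,0,0],[0,0,0,0,0,0],[0,0,0,0,0,0],[0,0,-0.3,0,0,0],[0,0,-0.6,0,0,0],[0,0,-0.6,0,0,0],[0,0,0,0,0,0]]]' -0.35 40
python3 - <<'E'
from seg import *
p,d,m=grab('wrist');w=pts(d,m)
for b in blobs(p,w,(38,70,40),(88,255,255),amin=80):print(b)
E
python3 go.py 69.1 477.7,142.6,60 477.7,142.6,-20
```

```text
t: 23.75
tcp_pos: [0.4932, 0.3583, -0.0128]
eef_rot: [-0.226, 3.132, 0.001]
force: [-0.2, -0.1, -0.7]
gripper_width: 0.172
gripper_force: 41.4
t: 24.45
tcp_pos: [0.4963, 0.36, 0.0678]
eef_rot: [-0.226, 3.123, 0.006]
force: [0.9, 1.0, 0.2]
gripper_width: 0.326
gripper_force: 0.0
([312, 190], 0.025, [486, 399], [42, 16], 5, 1130)
([258, 192], 0.025, [493, 358], [40, 16], 9, 1088)
([12, 286], 0.02, [616, 156], [66, 11], -5, 893)
([79, 287], 0.021, [607, 215], [66, 17], -3, 1340)
([490, 350], 0.044, [606, 581], [28, 5], -37, 373)
turn [0.03 0.04 3.65] j6 -1.28 t 24.5
477.7,142.6,60 shift [-1.23 -4.17  0.1 ]
477.7,142.6,-20 shift [0.  0.  1.6]
```

```bash
python3 -m jog '[[[0,0,0,0,0,0.912],[0,0,0,0,0,0.912],[0,0,0,0,0,0.912],[0,0,0,0,0,0.912],[-0.103,-0.348,0.01,0,0,0],[-0.103,-0.348,0.01,0,0,0],[-0.103,-0.348,0.01,0,0,0],[-0.103,-0.348,0.01,0,0,0],[-0.103,-0.348,0.01,0,0,0],[-0.103,-0.348,0.01,0,0,0],[-0.103,-0.348,0.01,0,0,0],[-0.103,-0.348,0.01,0,0,0],[-0.103,-0.348,0.01,0,0,0],[-0.103,-0.348,0.01,0,0,0],[-0.103,-0.348,0.01,0,0,0],[-0.103,-0.348,0.01,0,0,0],[0,0,0,0,0,0],[0,0,0,0,0,0]]]' 0 40
python3 go.py 69.1 477.7,142.6,-20;  python3 - <<'E'
from seg import *
p,d,m=grab('wrist');w=pts(d,m)
for b in blobs(p,w,(38,70,40),(88,255,255),amin=80):print(b)
E
```

```text
t: 26.3
tcp_pos: [0.4751, 0.1409, 0.0548]
eef_rot: [-0.571, -3.088, -0.0]
force: [0.2, -0.2, 0.9]
gripper_width: 0.499
gripper_force: 0.0
turn [-0.   -0.01 -0.01] j6 -1.16 t 26.3
477.7,142.6,-20 shift [-0.04  0.05  1.5 ]
([263, 205], 0.021, [479, 143], [42, 16], -22, 1189)
([390, 280], 0.02, [578, 218], [19, 10], 53, 200)
```

```bash
python3 -m jog '[[[-0.06,0.05,0.4,0,0,0],[0,0,0.5,0,0,0],[0,0,0.35,0,0,0],[0,0,0.17,0,0,0],[0,0,0.08,0,0,0],[0,0,0,0,0,0]]]' 0 40
python3 -m jog '[[[0,0,0,0,0,0],[0,0,0,0,0,0],[0,0,0,0,0,0],[0,0,0,0,0,0],[0,0,0,0,0,0],[0,0,0,0,0,0],[0,0,0,0,0,0],[0,0,-0.4,0,0,0],[0,0,-0.6,0,0,0],[0,0,-0.5,0,0,0],[0,0,0,0,0,0],[0,0,0,0,0,0]]]' -1 40
python3 go.py 98.3 498,317,60 498,317,-15
```

```text
t: 26.95
tcp_pos: [0.4793, 0.1425, -0.0198]
eef_rot: [-0.569, -3.089, -0.0]
force: [-0.4, -0.1, 1.4]
gripper_width: 0.494
gripper_force: 0.0
t: 28.15
tcp_pos: [0.4793, 0.1421, 0.0552]
eef_rot: [0.57, 3.089, 0.0]
force: [-0.3, -0.5, -0.8]
gripper_width: 0.173
gripper_force: 39.8
turn [ 0.    0.   -3.65] j6 -1.16 t 28.1
498,317,60 shift [-0.87  3.41 -0.1 ]
498,317,-15 shift [0.  0.  1.5]
```

```bash
python3 -m jog '[[[0,0,0,0,0,-0.912],[0,0,0,0,0,-0.912],[0,0,0,0,0,-0.912],[0,0,0,0,0,-0.912],[-0.087,0.341,0,0,0,0],[-0.087,0.341,0,0,0,0],[-0.087,0.341,0,0,0,0],[-0.087,0.341,0,0,0,0],[-0.087,0.341,0,0,0,0],[-0.087,0.341,0,0,0,0],[-0.087,0.341,0,0,0,0],[-0.087,0.341,0,0,0,0],[-0.087,0.341,0,0,0,0],[-0.087,0.341,0,0,0,0],[0,0,0,0,0,0],[0,0,0,0,0,0]]]' -1 40
python3 go.py 98.3 498,317,-14
```

```text
t: 29.75
tcp_pos: [0.497, 0.3168, 0.0541]
eef_rot: [0.228, -3.131, 0.002]
force: [0.3, -0.5, -0.6]
gripper_width: 0.176
gripper_force: 39.7
turn [-0.01 -0.01  0.  ] j6 -1.35 t 29.8
498,317,-14 shift [-0.02  0.    1.36]
```

```bash
python3 -m jog '[[[-0.02,0,0.4,0,0,0],[0,0,0.5,0,0,0],[0,0,0.26,0,0,0],[0,0,0.12,0,0,0],[0,0,0.08,0,0,0],[0,0,0,0,0,0],[0,0,0,0,0,0]]]' -1 40
python3 -m jog '[[[0,0,0,0,0,0],[0,0,0,0,0,0],[0,0,0,0,0,0],[0,0,-0.3,0,0,0],[0,0,-0.6,0,0,0],[0,0,-0.6,0,0,0],[0,0,0,0,0,0]]]' -0.35 40
python3 - <<'E'
from seg import *
p,d,m=grab('wrist');w=pts(d,m)
for b in blobs(p,w,(38,70,40),(88,255,255),amin=80):print(b)
E
python3 go.py 87.2 606.6,215,60 606.6,215,-20
```

```text
t: 30.45
tcp_pos: [0.4996, 0.3175, -0.0118]
eef_rot: [-0.226, 3.132, 0.001]
force: [-0.4, -0.2, -0.7]
gripper_width: 0.175
gripper_force: 39.7
t: 31.15
tcp_pos: [0.5028, 0.3189, 0.0686]
eef_rot: [-0.226, 3.123, 0.005]
force: [1.4, -0.4, -0.1]
gripper_width: 0.322
gripper_force: 0.0
([258, 190], 0.025, [498, 317], [41, 15], 8, 1084)
([312, 191], 0.025, [493, 358], [41, 16], 8, 1115)
([365, 189], 0.025, [486, 399], [41, 16], 6, 1144)
([54, 285], 0.021, [616, 152], [67, 17], -5, 1366)
([126, 276], 0.021, [600, 215], [52, 17], -3, 862)
([503, 360], 0.026, [639, 571], [39, 10], 8, 264)
turn [0.02 0.05 1.38] j6 -1.35 t 31.2
606.6,215,60 shift [-2.2  -1.96  0.12]
606.6,215,-20 shift [0.  0.  1.6]
```

All three shorts are in place. Long bar L2 next.

```bash
python3 -m jog '[[[0,0,0,0,0,0.69],[0,0,0,0,0,0.69],[-0.275,-0.245,0.01,0,0,0],[-0.275,-0.245,0.01,0,0,0],[-0.275,-0.245,0.01,0,0,0],[-0.275,-0.245,0.01,0,0,0],[-0.275,-0.245,0.01,0,0,0],[-0.275,-0.245,0.01,0,0,0],[-0.275,-0.245,0.01,0,0,0],[-0.275,-0.245,0.01,0,0,0],[0,0,0,0,0,0],[0,0,0,0,0,0]]]' 0 40
python3 go.py 87.2 606.6,215,-20
```

```text
t: 32.4
tcp_pos: [0.604, 0.2139, 0.058]
eef_rot: [-0.077, -3.14, -0.0]
force: [-0.0, 1.0, -0.7]
gripper_width: 0.503
gripper_force: 0.0
turn [ 0. -0. -0.] j6 -1.37 t 32.4
606.6,215,-20 shift [-0.05  0.03  1.56]
```

```bash
python3 -m jog '[[[-0.05,0.03,0.4,0,0,0],[0,0,0.5,0,0,0],[0,0,0.4,0,0,0],[0,0,0.18,0,0,0],[0,0,0.08,0,0,0],[0,0,0,0,0,0]]]' 0 40
python3 -m jog '[[[0,0,0,0,0,0],[0,0,0,0,0,0],[0,0,0,0,0,0],[0,0,0,0,0,0],[0,0,0,0,0,0],[0,0,0,0,0,0],[0,0,0,0,0,0],[0,0,-0.4,0,0,0],[0,0,-0.6,0,0,0],[0,0,-0.5,0,0,0],[0,0,0,0,0,0],[0,0,0,0,0,0]]]' -1 40
python3 go.py 98.3 556,398,60 556,398,-15
```

```text
t: 33.0
tcp_pos: [0.6064, 0.2158, -0.0196]
eef_rot: [-0.075, -3.141, -0.0]
force: [0.2, 0.2, 0.9]
gripper_width: 0.498
gripper_force: 0.0
t: 34.2
tcp_pos: [0.6065, 0.2154, 0.0552]
eef_rot: [0.076, 3.14, 0.0]
force: [-1.2, 0.2, -0.6]
gripper_width: 0.177
gripper_force: 39.9
turn [ 0.    0.   -1.38] j6 -1.37 t 34.2
556,398,60 shift [ 0.47  3.76 -0.1 ]
556,398,-15 shift [0.  0.  1.5]
```

```bash
python3 -m jog '[[[0,0,0,0,0,-0.69],[0,0,0,0,0,-0.69],[0.047,0.376,0,0,0,0],[0.047,0.376,0,0,0,0],[0.047,0.376,0,0,0,0],[0.047,0.376,0,0,0,0],[0.047,0.376,0,0,0,0],[0.047,0.376,0,0,0,0],[0.047,0.376,0,0,0,0],[0.047,0.376,0,0,0,0],[0.047,0.376,0,0,0,0],[0.047,0.376,0,0,0,0],[0,0,0,0,0,0],[0,0,0,0,0,0]]]' -1 40
python3 go.py 98.3 556,398,-14
```

```text
t: 35.6
tcp_pos: [0.5561, 0.3984, 0.0551]
eef_rot: [-0.228, 3.133, -0.001]
force: [-0.3, 0.0, -0.5]
gripper_width: 0.174
gripper_force: 39.9
turn [-0.  0.  0.] j6 -1.27 t 35.6
556,398,-14 shift [ 0.   -0.01  1.38]
```

```bash
python3 -m jog '[[[0,0,0.4,0,0,0],[0,0,0.5,0,0,0],[0,0,0.28,0,0,0],[0,0,0.12,0,0,0],[0,0,0.08,0,0,0],[0,0,0,0,0,0],[0,0,0,0,0,0]]]' -1 40
python3 -m jog '[[[0,0,0,0,0,0],[0,0,0,0,0,0],[0,0,0,0,0,0],[0,0,-0.3,0,0,0],[0,0,-0.6,0,0,0],[0,0,-0.6,0,0,0],[0,0,0,0,0,0]]]' -0.35 40
python3 - <<'E'
from seg import *
p,d,m=grab('wrist');w=pts(d,m)
for b in blobs(p,w,(38,70,40),(88,255,255),amin=80):print(b)
E
python3 go.py 85.3 615.3,152,60 615.3,152,-20
```

```text
t: 36.3
tcp_pos: [0.5571, 0.3985, -0.0126]
eef_rot: [-0.226, 3.132, 0.001]
force: [-0.6, -0.4, 0.5]
gripper_width: 0.172
gripper_force: 39.9
t: 37.0
tcp_pos: [0.5602, 0.4001, 0.0686]
eef_rot: [-0.226, 3.123, 0.006]
force: [0.9, 0.4, 1.1]
gripper_width: 0.324
gripper_force: 0.0
([274, 97], 0.025, [487, 400], [41, 16], 6, 1495)
([154, 97], 0.025, [498, 318], [41, 16], 9, 1575)
([213, 99], 0.025, [494, 359], [41, 16], 8, 1513)
([258, 190], 0.025, [557, 398], [65, 16], 9, 1714)
([479, 314], 0.073, [624, 574], [45, 8], -11, 776)
turn [0.02 0.05 1.62] j6 -1.27 t 37.0
615.3,152,60 shift [-1.53 -4.84  0.12]
615.3,152,-20 shift [0.  0.  1.6]
```

```bash
python3 -m jog '[[[0,0,0,0,0,0.81],[0,0,0,0,0,0.81],[-0.118,-0.372,0.01,0,0,0],[-0.118,-0.372,0.01,0,0,0],[-0.118,-0.372,0.01,0,0,0],[-0.118,-0.372,0.01,0,0,0],[-0.118,-0.372,0.01,0,0,0],[-0.118,-0.372,0.01,0,0,0],[-0.118,-0.372,0.01,0,0,0],[-0.118,-0.372,0.01,0,0,0],[-0.118,-0.372,0.01,0,0,0],[-0.118,-0.372,0.01,0,0,0],[-0.118,-0.372,0.01,0,0,0],[-0.118,-0.372,0.01,0,0,0],[-0.118,-0.372,0.01,0,0,0],[0,0,0,0,0,0],[0,0,0,0,0,0]]]' 0 40
python3 go.py 85.3 615.3,152,-20
python3 - <<'E'
from seg import *
p,d,m=grab('wrist');w=pts(d,m)
for b in blobs(p,w,(38,70,40),(88,255,255),amin=80):print(b)
E
```

```text
t: 38.75
tcp_pos: [0.6128, 0.15, 0.0547]
eef_rot: [-0.131, -3.139, -0.001]
force: [0.4, 0.1, -0.6]
gripper_width: 0.498
gripper_force: 0.0
turn [ 0.   -0.   -0.01] j6 -1.44 t 38.8
615.3,152,-20 shift [-0.05  0.04  1.49]
([504, 23], 0.016, [507, 311], [26, 3], 9, 398)
([262, 204], 0.021, [616, 152], [66, 16], -4, 1834)
([6, 320], 0.026, [696, -66], [13, 3], 70, 96)
```

```bash
python3 -m jog '[[[-0.05,0.04,0.4,0,0,0],[0,0,0.5,0,0,0],[0,0,0.35,0,0,0],[0,0,0.17,0,0,0],[0,0,0.07,0,0,0],[0,0,0,0,0,0]]]' 0 40
python3 -m jog '[[[0,0,0,0,0,0],[0,0,0,0,0,0],[0,0,0,0,0,0],[0,0,0,0,0,0],[0,0,0,0,0,0],[0,0,0,0,0,0],[0,0,0,0,0,0],[0,0,-0.4,0,0,0],[0,0,-0.6,0,0,0],[0,0,-0.5,0,0,0],[0,0,0,0,0,0],[0,0,0,0,0,0]]]' -1 40
python3 go.py 98.3 564,338,60 564,338,-15
```

```text
t: 39.4
tcp_pos: [0.6156, 0.1528, -0.0197]
eef_rot: [0.128, 3.139, 0.0]
force: [-0.1, -0.5, 0.7]
gripper_width: 0.497
gripper_force: 0.0
t: 40.6
tcp_pos: [0.6154, 0.1526, 0.0551]
eef_rot: [0.128, 3.139, -0.0]
force: [0.1, 0.2, -0.9]
gripper_width: 0.174
gripper_force: 39.9
turn [-0.    0.   -1.62] j6 -1.44 t 40.6
564,338,60 shift [ 0.48  3.82 -0.1 ]
564,338,-15 shift [0.  0.  1.5]
```

```bash
python3 -m jog '[[[0,0,0,0,0,-0.81],[0,0,0,0,0,-0.81],[0.048,0.382,0,0,0,0],[0.048,0.382,0,0,0,0],[0.048,0.382,0,0,0,0],[0.048,0.382,0,0,0,0],[0.048,0.382,0,0,0,0],[0.048,0.382,0,0,0,0],[0.048,0.382,0,0,0,0],[0.048,0.382,0,0,0,0],[0.048,0.382,0,0,0,0],[0.048,0.382,0,0,0,0],[0,0,0,0,0,0],[0,0,0,0,0,0]]]' -1 40
python3 go.py 98.3 564,338,-14
```

```text
t: 42.0
tcp_pos: [0.5636, 0.338, 0.0541]
eef_rot: [0.228, -3.132, 0.002]
force: [0.3, 0.1, 0.3]
gripper_width: 0.173
gripper_force: 39.9
turn [-0.01 -0.01  0.  ] j6 -1.36 t 42.0
564,338,-14 shift [-0.01 -0.    1.36]
```

```bash
python3 -m jog '[[[0,0,0.4,0,0,0],[0,0,0.5,0,0,0],[0,0,0.26,0,0,0],[0,0,0.12,0,0,0],[0,0,0.08,0,0,0],[0,0,0,0,0,0],[0,0,0,0,0,0]]]' -1 40
python3 -m jog '[[[0,0,0,0,0,0],[0,0,0,0,0,0],[0,0,0,0,0,0],[0,0,-0.4,0,0,0],[0,0,-0.8,0,0,0],[0,0,-0.8,0,0,0],[0,0,-0.6,0,0,0],[0,0,0,0,0,0]]]' -0.35 40
python3 - <<'E'
from seg import *
p,d,m=grab('wrist');w=pts(d,m)
for b in blobs(p,w,(38,70,40),(88,255,255),amin=80):print(b)
E
python3 go.py 7.7 501.8,-43.9,110 501.8,-43.9,52
python3 - <<'E'
import numpy as np
f=.2588+np.linspace(0,1.19,16);d=np.diff(np.c_[-70*np.sin(f),-70*np.cos(f)],axis=0)/50
print(d.round(3).tolist())
E
```

```text
t: 42.7
tcp_pos: [0.5651, 0.3385, -0.0117]
eef_rot: [-0.226, 3.132, 0.001]
force: [-0.0, 0.8, -1.0]
gripper_width: 0.174
gripper_force: 39.9
t: 43.5
tcp_pos: [0.568, 0.3398, 0.1239]
eef_rot: [-0.226, 3.123, 0.005]
force: [1.3, -0.2, 0.2]
gripper_width: 0.325
gripper_force: 0.0
([245, 95], 0.025, [498, 317], [41, 16], 8, 955)
([293, 96], 0.025, [494, 358], [41, 16], 8, 950)
([341, 95], 0.025, [487, 399], [42, 16], 6, 978)
([258, 170], 0.025, [564, 338], [64, 15], 8, 1137)
([295, 173], 0.025, [562, 374], [65, 16], 33, 1131)
([488, 279], 0.064, [647, 572], [67, 26], -24, 468)
turn [ -0.03   0.04 -11.18] j6 -1.36 t 43.5
501.8,-43.9,110 shift [7.42 2.3  0.21]
501.8,-43.9,52 shift [0.   0.   1.16]
[[-0.106, 0.033], [-0.103, 0.041], [-0.1, 0.049], [-0.095, 0.057], [-0.091, 0.064], [-0.085, 0.071], [-0.079, 0.078], [-0.073, 0.084], [-0.066, 0.089], [-0.059, 0.094], [-0.051, 0.099], [-0.043, 0.102], [-0.035, 0.105], [-0.027, 0.108], [-0.018, 0.11]]
```

Long bar L2 was knocked inside its row to (562,374), but it's still flat and within limits. All bars are in, so now the trap. I'll turn the other way to keep the last joint well inside its range.

```bash
python3 -m jog '[[[0,0,0,0,0,0.943],[0,0,0,0,0,0.943],[0,0,0,0,0,0.943],[0,0,0,0,0,0.943],[0,0,0,0,0,0.943],[0,0,0,0,0,0.943],[0,0,0,0,0,0.943],[0,0,0,0,0,0.943],[0,0,0,0,0,0.943],[0,0,0,0,0,0.943],[0,0,0,0,0,0.943],[0,0,0,0,0,0.943]]]' 0 60
python3 -m jog '[[[-0.46,-0.144,0,0,0,0],[-0.46,-0.144,0,0,0,0],[-0.46,-0.144,0,0,0,0],[-0.46,-0.144,0,0,0,0],[-0.46,-0.144,0,0,0,0],[-0.46,-0.144,0,0,0,0],[-0.46,-0.144,0,0,0,0],[-0.46,-0.144,0,0,0,0],[-0.46,-0.144,0,0,0,0],[-0.46,-0.144,0,0,0,0],[-0.46,-0.144,0,0,0,0],[-0.46,-0.144,0,0,0,0],[-0.46,-0.144,0,0,0,0],[-0.46,-0.144,0,0,0,0],[-0.46,-0.144,0,0,0,0],[-0.46,-0.144,0,0,0,0],[0,0,0,0,0,0],[0,0,0,0,0,0]]]' 0 60
python3 go.py 7.7 501.8,-43.9,110 501.8,-43.9,52
python3 - <<'E'
from seg import *
p,d,m=grab('wrist');w=pts(d,m)
for b in blobs(p,w,(20,90,90),(36,255,255),amin=80):print(b)
E
```

```text
t: 44.75
tcp_pos: [0.563, 0.3377, 0.1149]
eef_rot: [-2.072, -2.359, 0.005]
force: [0.2, -0.7, 0.9]
gripper_width: 0.5
gripper_force: 0.0
t: 46.55
tcp_pos: [0.4988, -0.0416, 0.116]
eef_rot: [-2.066, -2.363, 0.001]
force: [0.0, 0.1, -0.4]
gripper_width: 0.503
gripper_force: 0.0
turn [-0.01 -0.01 -0.  ] j6 -0.46 t 46.5
501.8,-43.9,110 shift [-0.05  0.05  0.12]
501.8,-43.9,52 shift [0.   0.   1.16]
([76, 2], 0.031, [343, 80], [25, 3], 8, 125)
([264, 226], 0.099, [504, -52], [97, 9], -82, 1540)
([369, 185], 0.039, [596, -30], [30, 21], 9, 816)
([453, 222], 0.004, [704, -70], [74, 23], 72, 205)
([477, 237], 0.04, [703, -66], [66, 17], 66, 195)
([494, 293], 0.039, [738, -119], [39, 6], 4, 118)
```

```bash
python3 -m jog '[[[-0.05,0.06,0.3,0,0,0],[0,0,0.4,0,0,0],[0,0,0.35,0,0,0],[0,0,0.2,0,0,0],[0,0,0.04,0,0,0],[0,0,0,0,0,0]]]' 0 60
python3 go.py 7.7 502.3,-44,52
python3 -m jog '[[[0,0,0,0,0,0],[0,0,0,0,0,0],[0,0,0,0,0,0],[0,0,0,0,0,0],[0,0,0,0,0,0],[0,0,0,0,0,0],[0,0,0,0,0,0],[0,0,0,0,0,0]]]' -1 60
python3 go.py 7.7 502.3,-44,52
```

```text
t: 47.2
tcp_pos: [0.5031, -0.0435, 0.0527]
eef_rot: [-2.065, -2.367, 0.0]
force: [0.1, 0.9, -0.7]
gripper_width: 0.497
gripper_force: 0.0
turn [-0.   -0.    0.01] j6 -0.46 t 47.2
502.3,-44,52 shift [-0.01 -0.02  0.01]
t: 48.0
tcp_pos: [0.5026, -0.0444, 0.0536]
eef_rot: [-2.066, -2.366, 0.002]
force: [-5.3, -1.3, 6.1]
gripper_width: 0.075
gripper_force: 58.7
turn [-0.01  0.    0.01] j6 -0.46 t 48.0
502.3,-44,52 shift [ 0.01 -0.    0.03]
```

Bar gripped. Drawing it back along the arc.

```bash
python3 -m jog '[[[0,-0.106,0.033,0,0,0],[0,-0.103,0.041,0,0,0],[0,-0.1,0.049,0,0,0],[0,-0.095,0.057,0,0,0],[0,-0.091,0.064,0,0,0],[0,-0.085,0.071,0,0,0],[0,-0.079,0.078,0,0,0],[0,-0.073,0.084,0,0,0],[0,0,0,0,0,0]]]' -1 60
python3 -m jog '[[[0,-0.066,0.089,0,0,0],[0,-0.059,0.094,0,0,0],[0,-0.051,0.099,0,0,0],[0,-0.043,0.102,0,0,0],[0,-0.035,0.105,0,0,0],[0,-0.027,0.108,0,0,0],[0,-0.018,0.11,0,0,0],[0,0,0,0,0,0],[0,0,0,0,0,0]]]' -1 60
python3 go.py 7.7 450.7,-50.8,-7.5
python3 - <<'E'
from seg import *
p,d,m=grab('scene');w=pts(d,m)
for lo,hi in(((20,90,90),(36,255,255)),((0,130,90),(9,255,255))):
    for b in blobs(p,w,lo,hi,amin=40):
        if abs(b[2][0]-480)<130 and abs(b[2][1]+50)<90:print(b)
save(p[180:300,200:360],'s5.png',3.5)
E
```

```text
t: 48.9
tcp_pos: [0.4688, -0.0493, 0.0303]
eef_rot: [2.064, 2.363, 0.005]
force: [2.5, 3.9, 7.4]
gripper_width: 0.078
gripper_force: 63.6
t: 49.8
tcp_pos: [0.4523, -0.051, -0.0057]
eef_rot: [2.065, 2.367, 0.0]
force: [-2.5, 3.3, 11.8]
gripper_width: 0.077
gripper_force: 67.2
turn [0.   0.   0.01] j6 -0.51 t 49.8
450.7,-50.8,-7.5 shift [ 0.01 -0.03  0.04]
([307, 238], 0.038, [594, -33], [31, 22], 8, 119)
([262, 272], 0.043, [455, -83], [54, 12], -86, 107)
([276, 274], 0.052, [467, -100], [20, 10], 12, 56)
```

View pics/s5.png

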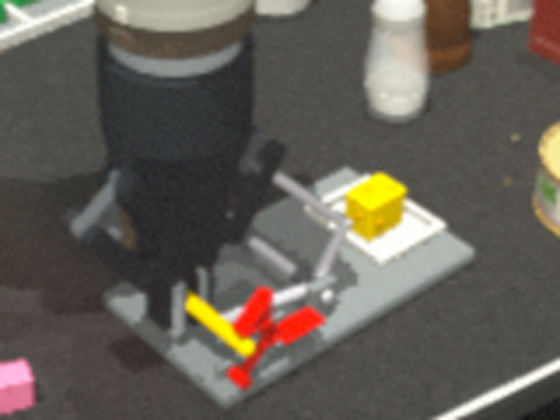

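The bar is down near the catch at crop position (245,345). Its centre is at about 38 mm, roughly 1.13 rad, so I'll push a little further.

```bash
python3 -m jog '[[[0,-0.01,0.05,0,0,0],[0,0,0.04,0,0,0],[0,0,0.03,0,0,0],[0,0,0,0,0,0],[0,0,0,0,0,0]]]' -1 60
python3 - <<'E'
from seg import *
p,d,m=grab('scene');w=pts(d,m)
for lo,hi in(((20,90,90),(36,255,255)),((0,130,90),(9,255,255))):
    for b in blobs(p,w,lo,hi,amin=40):
        if abs(b[2][0]-480)<130 and abs(b[2][1]+50)<90:print(b)
save(p[220:300,220:320],'s6.png',5)
E
```

```text
t: 50.35
tcp_pos: [0.4516, -0.0514, -0.0109]
eef_rot: [-2.065, -2.367, 0.001]
force: [-5.1, 7.0, 21.7]
gripper_width: 0.08
gripper_force: 69.7
([307, 238], 0.038, [594, -32], [31, 23], 10, 119)
([262, 274], 0.038, [455, -84], [52, 13], -84, 120)
([276, 274], 0.053, [466, -99], [22, 10], 17, 59)
```

View pics/s6.png

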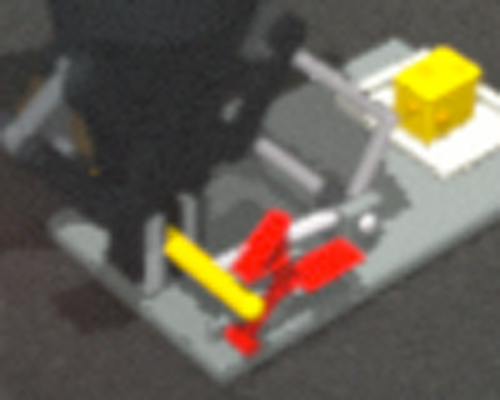

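The force has risen to 22 N and the bar is at 34 mm, so it's on the stop. Letting go.

```bash
python3 -m jog '[[[0,0,-0.04,0,0,0],[0,0,0,0,0,0],[0,0,0,0,0,0],[0,0,0,0,0,0],[0,0,0,0,0,0],[0,0,0,0,0,0]]]' -0.2 60
python3 - <<'E'
from seg import *
p,d,m=grab('scene');w=pts(d,m)
for lo,hi in(((20,90,90),(36,255,255)),((0,130,90),(9,255,255))):
    for b in blobs(p,w,lo,hi,amin=40):
        if abs(b[2][0]-480)<130 and abs(b[2][1]+50)<90:print(b)
E
```

```text
t: 51.0
tcp_pos: [0.4512, -0.051, -0.0107]
eef_rot: [-2.066, -2.366, 0.0]
force: [0.0, 0.7, -0.1]
gripper_width: 0.399
gripper_force: 0.0
([307, 238], 0.038, [594, -32], [30, 23], 11, 120)
([258, 268], 0.045, [454, -74], [70, 9], -81, 141)
([276, 274], 0.053, [468, -100], [21, 10], 7, 57)
```

The bar is hanging at 41 mm, so the trap is set. Lifting straight out and checking everything.

```bash
python3 -m jog '[[[0,0,-0.2,0,0,0],[0,0,-0.4,0,0,0],[0,0,-0.6,0,0,0],[0,0,-0.6,0,0,0],[0,0,-0.6,0,0,0],[0,0,-0.6,0,0,0],[0,0,-0.6,0,0,0],[0,0,0,0,0,0],[0,0,0,0,0,0]]]' -0.2 60
python3 -m jog '[[[0,-0.5,-0.3,0,0,0],[0,-0.5,-0.3,0,0,0],[0,-0.5,-0.3,0,0,0],[0,-0.4,0,0,0,0],[0,0,0,0,0,0],[0,0,0,0,0,0]]]' -0.2 60
python3 - <<'E'
from seg import *
for n in('scene','top'):
    p,d,m=grab(n);w=pts(d,m);save(p,n+'9.png',1.5)
    for c,lo,hi in(('y',(20,90,90),(36,255,255)),('r',(0,130,90),(9,255,255)),('g',(38,70,40),(88,255,255))):
        for b in blobs(p,w,lo,hi,amin=30):
            if .4e3<b[2][0]<660:print(n,c,b)
E
```

```text
t: 51.95
tcp_pos: [0.4519, -0.0512, 0.1705]
eef_rot: [2.065, 2.365, 0.001]
force: [-0.3, 0.0, -1.1]
gripper_width: 0.4
gripper_force: 0.0
t: 52.55
tcp_pos: [0.3571, -0.0636, 0.2135]
eef_rot: [-2.066, -2.365, -0.0]
force: [0.2, 0.2, -0.1]
gripper_width: 0.396
gripper_force: 0.0
scene y ([159, 121], 0.024, [579, 793], [77, 17], 70, 18)
scene y ([307, 238], 0.038, [593, -32], [31, 24], 15, 124)
scene y ([254, 265], 0.045, [452, -62], [96, 11], -83, 201)
scene r ([277, 274], 0.053, [467, -100], [19, 10], 13, 49)
scene g ([198, 178], 0.025, [518, 340], [86, 33], 68, 81)
scene g ([220, 171], 0.024, [585, 337], [25, 16], 63, 29)
top y ([315, 170], 0.039, [595, -30], [30, 21], 10, 93)
top y ([327, 224], 0.046, [453, -55], [84, 9], -82, 111)
top r ([343, 211], 0.055, [469, -98], [18, 8], 9, 17)
top g ([67, 153], 0.093, [630, 612], [84, 84], 76, 921)
top g ([176, 183], 0.025, [563, 338], [65, 15], 8, 139)
top g ([163, 184], 0.025, [561, 373], [65, 15], 33, 136)
top g ([183, 208], 0.025, [498, 317], [40, 15], 8, 87)
top g ([168, 210], 0.025, [493, 357], [41, 15], 7, 93)
top g ([152, 212], 0.025, [485, 399], [41, 15], 8, 96)
```

View pics/scene9.png

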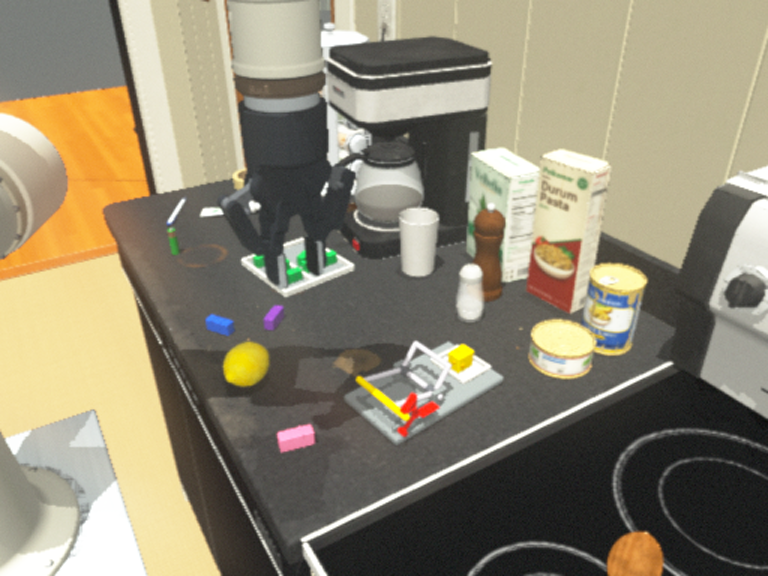

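The trap is set (bar at 385,400), the cheese is in the dish (460,358), all five bars lie flat in their rows, and the tumbler stands at (418,243). The arm is clear, so I'm handing in.

```bash
python3 -c "
from station import bot
print(bot.sign_off())"
```

```text
the job is handed in; nothing more can be done
None
```

I handed the job in at about 53 s: the cheese is in the dish, the trap is set and holding on its catch, all five bait bars (three short, two long) lie flat in their rows, and the tumbler is still standing; the hand-in gave no verdict.

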